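# Set the iris lever of a lamp base to the index tab

### The job

Set the iris of the lamp base: with the fingertips, gently push the upright lever peg round its arc until the lever stands right over the index tab clipped to the edge of the scale, and leave it there. Then press the lamp button on the console beside the scale fully down and let it go. Push only: do not grip the lever, do not shove or lift the lamp base, do not touch the index tab, and leave the things standing round it where they are.

Things in the scene. Friction and masses are not known exactly. Their poses are not given: they have to be found in the camera images.
- iris_unit: lamp base, loose, 2 kg on rubber feet: grey round foot 156 mm wide, aluminium scale plate 184 mm wide (top at z = 54 mm), dark iris ring 120 mm wide up to z = 70 mm. Origin: centre of underside, on the ring's axis; z up; -x, on the robot's side, is the middle of the scale (ticks every 10 degrees). Grey switch console 60x62 mm, 56 mm high, centred at (30, -114) mm.
- iris_lever (a joint): turn of the iris ring with its lever about the base's vertical axis, rad, -1.35 to 1.35 (end stops). At 0 the lever points along the base's -x; it grows anticlockwise seen from above (from -x towards -y of the base). Stiff: moves only while pushed (about 1 to 2 N at the peg), stays where it is left.
- lever_peg: the lever's upright black round peg, 12 mm diameter, from 58 to 104 mm above the bench, 100 mm from the ring's axis; its origin is on the peg's axis, 85 mm above the bench. A steel arm 8 mm wide (z 60 to 66 mm) joins it to the ring.
- index_tab: black index tab with steel screw head, 26 mm radially by 12 mm wide, clipped to the scale plate's edge, 96 to 122 mm from the ring's axis, z 40 to 57 mm, below the lever's path. Origin on the ring's axis at the base's underside; its own -x axis points along the index: the lever is set when the peg lies on it seen from above. Stays put unless forced.
- index_point (a point): middle of the index tab's top, 109 mm from the ring's axis, 54 mm above the bench
- lamp_button_top (a point): centre of the top of the round grey lamp button, 28 mm diameter, on the switch console; it goes straight down 6 mm, with 4 N when fully down, and springs back
- lamp_button (a joint): travel of the lamp button, m: 0 up, 0.006 fully down
- beaker: clear open beaker, 55 mm wide, 70 mm high; bystander, loose; origin at the centre of its underside
- jar_a: small white lidded jar, 33 mm wide, 34 mm high; bystander, loose; origin at the centre of its underside
- jar_b: a second small white lidded jar, 33 mm wide, 34 mm high; bystander, loose; origin at the centre of its underside
- microtube_rack: orange rack full of microtubes, 120x50 mm (long side along its x), 34 mm high; bystander, loose; origin at the centre of its underside
- tube_rack: small block rack with black perforated top, 92x25 mm (long side along its x), 32 mm high; bystander, loose; origin at the centre of its underside

How it is judged:
By the outcome, as a careful person would: the job done as asked, in the order asked, and still so for the second after the job is handed in, with the robot touching nothing.
It also fails if it takes over 51 s, if anything falls off the work surface, if the arm or the gripper's body presses on something with over 40 N, if the wrist force passes 120 N, or if a joint passes its speed limit or range.

### The arm

A 6-joint arm with a two-finger parallel gripper is mounted at the origin on a cart in front of the work surface, level with it; the furniture and walls round the work are solid. World frame = base frame: x ahead of the robot, y to its left, z up, the work surface at z = 0. Lengths are in mm, angles in rad, forces in N, time in s.
With the tool pointing down it reaches from about 275 to 1000 mm from the base axis. Payload 8.4 kg.
Tool frame: the origin (TCP) lies between the finger pads; the fingertips stand r.finger_overhang ahead of it and the grasp point (between the pads) is the TCP (r.finger_overhang is the distance from the TCP to the fingertips, in mm); z points along the fingers, y is the line along which they close (so a half turn about z gives the same grasp; the last joint's range is limited). The gripper opens to 85 mm and grips with 20 to 120 N. Pads are 22 mm wide; open, the fingers measure 114 mm over their backs; the gripper's body (76 mm by 85 mm) begins 54 mm behind the grasp point. The pads swing forward as they close: fully open they stand 13 mm farther back than shut.
Start: joints at [1.225, 0.353, 1.633, -0, 1.155, -0.002], TCP at [210.666, 588.428, 250.281] pointing down, gripper open.
Joint ranges: [-2.63, 2.63], [-0.92, 2.1], [0.06, 2.66], [-1.3, 4.44], [0, 2.69], [-3.02, 3.02]. Speed limits (rad/s): [2.22, 2.22, 2.79, 3.14, 3.14, 3.14].

### API

Orientations are given as [roll, pitch, yaw] about the fixed x, y, z axes, in that order (R = Rz(yaw) Ry(pitch) Rx(roll)).
In Python, from rig import r, cams, sign_off gives the robot as it stands.
- The arm moves only by the shell command python3 -m crank 'ROWS' [FORCE]. ROWS is JSON, a list of rows, each a list of 7 numbers: the shift along the tool's x, y, z in m, then the turn, a rotation vector about the tool's x, y, z in rad, then the closure, from 0 (fully open) to 1 (shut). In form: [[dx, dy, dz, ax, ay, az, gripper], ...]. A call has 1 to 5 rows; each row is the pose to reach, as a shift and turn from the pose commanded when the call began, along the tool's axes at that moment; what a row does not reach only later rows make up. A row lasts 1/10 s, in which the tool goes at most 50 mm and 8.59 degrees, less where a joint would pass 70% of its speed; a pose out of reach is approached as far as the arm can. A call with a gripper value outside its range is refused whole. The fingers move at their own pace and stop on an object; FORCE is the grip in N (left out, the last holds). Time passes only in rows, so rows that repeat a pose let the fingers close. It gives the time, the measured TCP pose, the force, the opening and the grip force at its end, in the units of the state.
- r.sense(): the state, without advancing time (a new reading comes with each control period).
- cams.grab_frame(name): name is "scene" or "top"; returns a dict with "image" (384x512x3 uint8, red, green, blue), "fx", "fy", "cx", "cy" (pixels), "D" ([k1, k2, p1, p2, k3] as OpenCV has them; the pictures are not rectified), "position" and "orientation" of the camera in the world. Camera axes: x right, y down, z forward; pixel columns grow to the right and rows downward; lengths in mm; the calibration is good to about 2 mm. A picture is of the moment at which its call begins. There is no depth.
- sign_off(): hands the job in; it is judged then, once.
The state is a dict: "clock": time; "qpos": joint angles; "qvel": joint speeds; "joint_efforts": joint torques, N m; "eef_pos": TCP position; "tcp_rot": TCP orientation; "contact_force": force on the tool from outside, world axes, zero at the start; "wrist_torque": the same for the moment, N m; "opening": opening from 0.0 (shut) to 1.0 (fully open); "grasp_force": force on a finger pad.
Only numpy, scipy, OpenCV 4.12 (cv2) and the standard library are available. Lean on these libraries where they do the work, as an engineer would, in place of code of your own. Each camera call takes 0.05 s, during which the arm holds its last target. There are 200 camera calls.

## Working session

There is one attempt and no reset: what is moved stays moved. The work goes in short steps, Python scripts to look and compute and a shell command to move; the robot and the scene stay as the last step left them, time stands still between calls to the robot, and variables do not carry over. Pictures are saved under pics/ and viewed, at most 10 in all, crops included, and the job is handed in when it is done.

```bash
ls; mkdir -p pics; cat > h.py <<'E'
import numpy as np, cv2
from scipy.spatial.transform import Rotation as R
from rig import r, cams, sign_off
def cam(n):
    f=cams.grab_frame(n); f['K']=np.array([[f['fx'],0,f['cx']],[0,f['fy'],f['cy']],[0,0,1.]])
    o=np.array(f['orientation'],float); f['R']=o if o.shape==(3,3) else R.from_euler('xyz',o).as_matrix()
    f['D']=np.array(f['D'],float); f['p']=np.array(f['position'],float); return f
def onz(f,uv,z):
    n=cv2.undistortPoints(np.array(uv,float).reshape(-1,1,2),f['K'],f['D']).reshape(-1,2)
    d=np.c_[n,np.ones(len(n))]@f['R'].T
    return f['p']+d*((z-f['p'][2])/d[:,2])[:,None]
def proj(f,P):
    rv=cv2.Rodrigues(f['R'].T)[0]
    return cv2.projectPoints(np.array(P,float).reshape(-1,1,3),rv,-f['R'].T@f['p'],f['K'],f['D'])[0].reshape(-1,2)
E
python3 - <<'E'
from h import *
for n in('scene','top'):
    f=cam(n); print(n,f['orientation'],f['p'],f['fx'],f['D']); cv2.imwrite(f'pics/{n}0.png',cv2.resize(f['image'][:,:,::-1],(800,600),interpolation=cv2.INTER_CUBIC))
print(r.sense(), r.finger_overhang)
E
```

```text
pics
scene [-2.11910145 -0.01589502 -0.5622571 ] [ -96.85572001 -924.1434637   777.02663298] 493.4658690580896 [0.01090202 0.         0.         0.         0.        ]
top [-3.00471021  0.00692178 -1.54271759] [ 389.85628397   25.26688748 1069.69654654] 448.39696726698725 [0.00492005 0.         0.         0.         0.        ]
{'clock': 0.1, 'qpos': array([ 1.22459671e+00,  3.53596634e-01,  1.63403959e+00, -1.31109736e-05,
        1.15519207e+00, -2.38613544e-03]), 'qvel': array([-5.95756201e-04, -2.32378123e-05, -2.13765175e-03,  1.31575312e-03,
       -2.44855806e-04, -1.06862729e-03]), 'joint_efforts': array([-2.13193925e-03, -6.06359339e+01, -3.42823541e+01, -2.41194011e-04,
        3.86489774e-03, -3.03451566e-05]), 'eef_pos': array([210.53793693, 588.05695349, 249.63428326]), 'tcp_rot': array([-3.14035698e+00,  9.03986615e-06,  2.79778447e+00]), 'contact_force': array([ 1.03345479, -1.24763306,  0.0754369 ]), 'wrist_torque': array([ 0.01175151, -0.02988242,  0.00305639]), 'grasp_force': 0.0, 'opening': 1.00297388941272} 19.0
```

View pics/scene0.png

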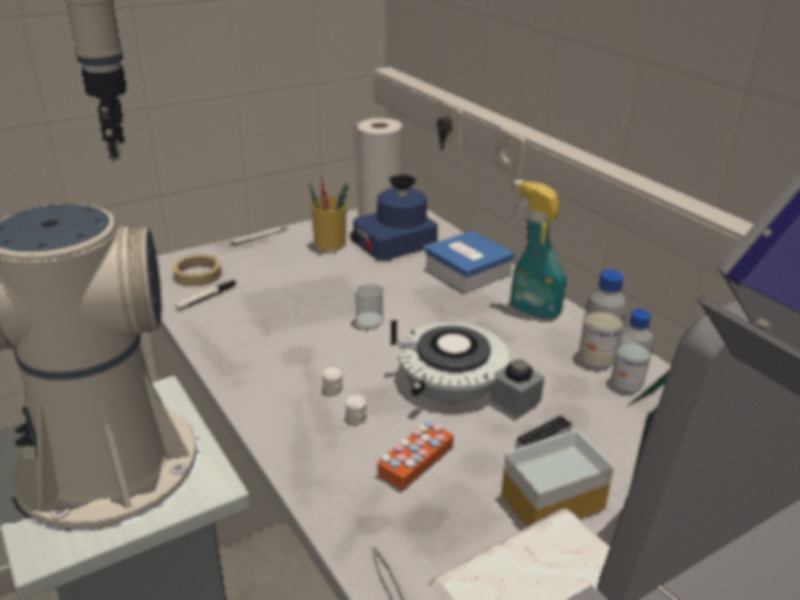

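View pics/top0.png

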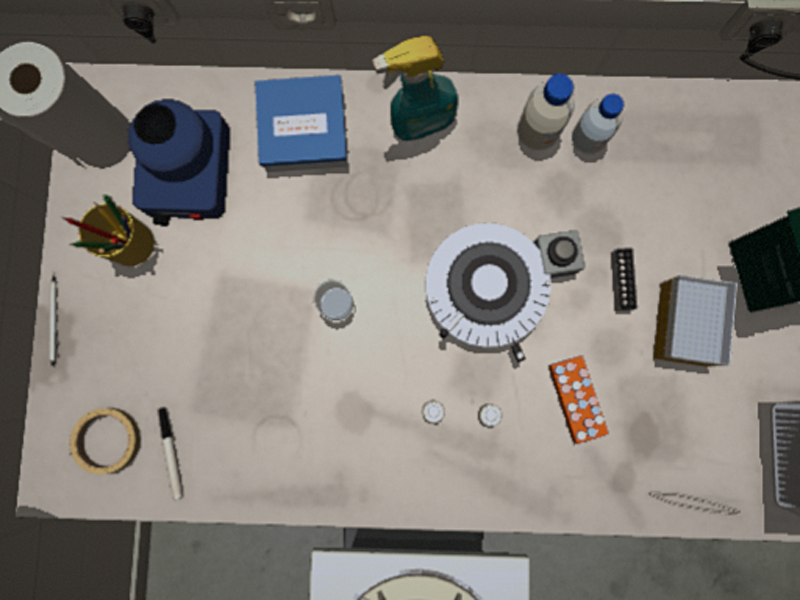

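The top view shows the base at about (489,285), the peg at about (443,338), the tab at about (517,352) and the button at about (563,250). The scene view shows the peg at (394,330), the tab at (418,387) and the button at (519,370). Next I'll zoom in on both views and measure.

```bash
python3 - <<'E'
from h import *
t=cam('top'); s=cam('scene')
np.savez('f0.npz',t=t['image'],s=s['image'])
a=t['image'][135:245,260:385]; b=s['image'][195:275,240:355]
A=cv2.resize(a,(400,352),interpolation=cv2.INTER_CUBIC);B=cv2.resize(b,(400,278),interpolation=cv2.INTER_CUBIC)
o=np.zeros((352,800,3),np.uint8);o[:,:400]=A;o[:278,400:]=B
cv2.imwrite('pics/z0.png',cv2.resize(o,(800,352))[:,:,::-1])
g=cv2.cvtColor(t['image'],cv2.COLOR_RGB2GRAY)
def big(m,c,n):
    cs=cv2.findContours(m[135:245,260:385].astype(np.uint8).copy(),cv2.RETR_EXTERNAL,cv2.CHAIN_APPROX_NONE)[0]
    k=max(cs,key=cv2.contourArea)
    h=cv2.convexHull(k).reshape(-1,2)+[260,135]; return h
hsv=cv2.cvtColor(t['image'],cv2.COLOR_RGB2HSV)
m=(hsv[...,2]>180)&(hsv[...,1]<25)
h=big(m,None,54); W=onz(t,h,54)[:,:2]; c,rad=cv2.minEnclosingCircle(W.astype(np.float32)); print('plate',c,rad)
# dark ring: mask dark around centre
d=(g<110).astype(np.uint8); n,l,st,ce=cv2.connectedComponentsWithStats(d[135:245,260:385])
for i in range(1,n):
    if st[i,4]>6: print(st[i],ce[i]+[260,135],onz(t,ce[i]+[260,135],70)[0,:2])
gs=cv2.cvtColor(s['image'],cv2.COLOR_RGB2GRAY)
n,l,st,ce=cv2.connectedComponentsWithStats((gs<70).astype(np.uint8)[195:275,240:355])
for i in range(1,n):
    if st[i,4]>6: print('s',st[i]+[240,195,0,0,0],ce[i]+[240,195])
E
```

```text
plate (525.2821044921875, -48.164283752441406) 147.57460021972656
[82 17  4  7 16] [343.5625 155.25  ] [ 602.53649132 -157.94433768]
[ 90  16  20  20 271] [359.5498155  160.66420664] [ 591.00064944 -194.08589169]
[  26   20   54   53 1776] [312.26295045 181.44538288] [540.55380843 -87.72742286]
[ 92  36  21  10 115] [360.71304348 175.99130435] [ 555.92431677 -196.59731652]
[ 13  58  67  43 374] [305.85294118 219.71390374] [454.07638515 -74.45229836]
[91 96 12 14 59] [354.81355932 237.38983051] [ 418.0299527  -183.10464038]
[109 101   4   9  11] [370.45454545 240.27272727] [ 412.6720447  -217.56033716]
s [328 195  27   9 150] [342.63333333 198.44666667]
s [251 206   2  14  28] [251.5 212.5]
s [274 211  33  19 233] [290.05579399 220.45064378]
s [268 223  43  15 126] [287.30952381 232.74603175]
s [324 234  16  11 120] [331.35833333 239.28333333]
s [263 244  10  10  56] [267.55357143 249.23214286]
s [313 245  19  19 197] [322.95431472 253.62944162]
s [334 250  11  13  52] [338.63461538 255.82692308]
s [344 269  11   6  36] [350.52777778 272.47222222]
```

View pics/z0.png

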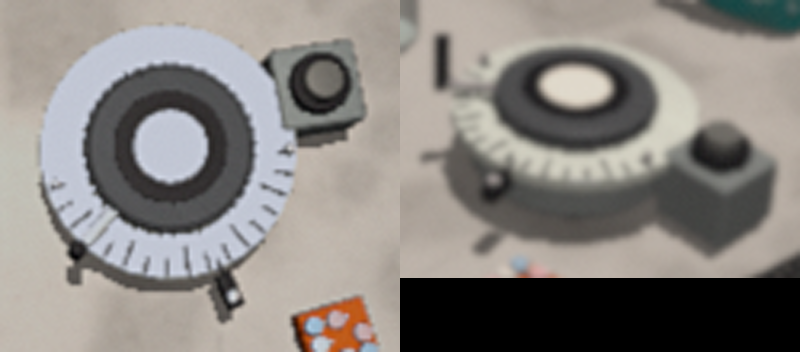

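The zoom shows the peg top at about (284,213) in top and (252,206) in scene. The tab is at (332,226) in top and (266.5,248) in scene, and the button top is at (361.6,159.4) in top and (332,235) in scene. I'll triangulate these.

```bash
python3 - <<'E'
from h import *
t=cam('top'); s=cam('scene')
def tri(a,b):
    P=[]
    for f in(t,s):
        P.append(np.c_[f['R'].T,-f['R'].T@f['p']])
    ua=cv2.undistortPoints(np.array([[a]],float),t['K'],t['D']).reshape(2,1);ub=cv2.undistortPoints(np.array([[b]],float),s['K'],s['D']).reshape(2,1)
    X=cv2.triangulatePoints(P[0],P[1],ua,ub).ravel();return (X[:3]/X[3]).round(1)
print('peg',tri((283.8,213.1),(251.8,206)),'tab',tri((332,225.6),(266.8,248.2)),'btn',tri((361.6,159.4),(332,234.5)))
im=t['image'].astype(int)
m=((im[...,2]-im[...,0]>3)&(im.sum(2)>420)).astype(np.uint8)[135:245,260:385]
k=max(cv2.findContours(m,cv2.RETR_EXTERNAL,cv2.CHAIN_APPROX_NONE)[0],key=cv2.contourArea).reshape(-1,2)+[260,135]
c,rad=cv2.minEnclosingCircle(onz(t,cv2.convexHull(k).reshape(-1,2),54)[:,:2].astype(np.float32));print('plate',c,rad)
g=cv2.cvtColor(t['image'],cv2.COLOR_RGB2GRAY)
d=(g<110).astype(np.uint8)[135:245,260:385]
k=max(cv2.findContours(d,cv2.RETR_EXTERNAL,cv2.CHAIN_APPROX_NONE)[0],key=cv2.contourArea).reshape(-1,2)+[260,135]
c2,rad=cv2.minEnclosingCircle(onz(t,k,70)[:,:2].astype(np.float32));print('ring',c2,rad)
C=np.array(c2)
for n,u,z in(('peg',(283.8,213.1),104),('tab',(332,225.6),56),('btn',(361.6,159.4),75)):
    p=onz(t,[u],z)[0,:2]; v=p-C; print(n,p.round(1),np.hypot(*v).round(1),np.degrees(np.arctan2(v[1],v[0])).round(2))
for n,u,z in(('jar1',(432*.64,411*.64),34),('jar2',(490*.64,414*.64),34),('rackcorner',(584*.64,357*.64),34),('rc2',(551*.64,364*.64),34)): print(n,onz(t,[u],z)[0].round(0))
# detailed tab patch
print(g[216:242,322:342])
E
```

```text
peg [466.  -24.1  98.6] tab [ 442.9 -135.8   46.4] btn [ 592.6 -197.8   70.3]
plate (542.677734375, -88.73914337158203) 91.88834381103516
ring (541.451416015625, -87.9681625366211) 60.52823257446289
peg [464.8 -23.4] 100.2 139.89
tab [ 443.4 -134.8] 108.7 -154.47
btn [ 593.  -197.6] 121.2 -64.81
jar1 [356. -13.  34.]
jar2 [354. -97.  34.]
rackcorner [ 441. -234.   34.]
rc2 [ 429. -186.   34.]
[[200 193 152 146 201 174 147 201 196 164 143 120  95  80 115 164 178 179
  180 179]
 [201 200 168 137 201 172 111 164 177 143 103  76  82 120 168 181 181 180
  179 181]
 [201 202 168 125 188 175  94  97 118  96  84  91 121 169 185 182 179 180
  179 180]
 [203 203 182 135 140 124  79  59  68  66 116 165 176 187 187 182 181 180
  180 179]
 [157 138 128 111  99  88  78  43  40  47 123 189 190 188 186 183 182 182
  182 182]
 [103  89  88  90  80  60  53  46  42  40  90 158 190 186 186 184 184 183
  183 184]
 [ 85  85  85  85  80  41  31  49  47  41  53 129 189 190 186 186 186 184
  183 185]
 [ 82  87  93  92  88  66  32  49  50  43  36  84 158 188 186 184 185 184
  184 186]
 [ 92 122 164 143  96  7
[... 806 characters left out ...]
 183 183
  182 182]
 [175 175 178 178 180 158  92  80  85  94 135 185 185 184 183 182 183 182
  184 183]
 [174 177 178 178 180 176 139  95 121 164 172 186 184 183 183 183 181 180
  183 181]
 [174 176 177 178 180 182 176 163 173 186 187 186 184 183 182 181 182 182
  180 182]
 [174 177 179 178 179 180 182 185 186 186 185 184 184 182 184 182 181 180
  178 181]
 [174 174 177 179 179 179 181 182 184 185 184 184 184 183 183 184 183 182
  181 182]
 [174 177 177 178 179 178 175 176 180 184 185 184 183 185 184 185 184 181
  183 181]
 [175 177 177 178 180 176 176 177 182 183 182 182 181 182 183 185 184 182
  184 182]
 [176 179 178 180 179 176 173 175 183 183 182 182 183 182 183 185 185 183
  183 182]]
```

```bash
cat >> h.py <<'E'
def go(x,y,z,yaw):
    "row from the present pose to a target (tool down, yaw in deg)"
    s=r.sense(); A=R.from_euler('xyz',s['tcp_rot']); B=R.from_euler('xyz',[np.pi,0,np.radians(yaw)])
    d=A.inv().apply(np.array([x,y,z])-s['eef_pos'])/1e3
    print('t',round(s['clock'],2),'pos',s['eef_pos'].round(1),'yaw',np.degrees(s['tcp_rot'][2]).round(2),'F',s['contact_force'].round(1),'op',round(s['opening'],2))
    print('row',d.round(4),(A.inv()*B).as_rotvec().round(4))
E
python3 -c "
from h import *
go(491,7,200,140)"
```

```text
t 0.3 pos [210.6 588.3 250. ] yaw 160.3 F [0.3 0.4 0. ] op 1.0
row [-0.4599 -0.4527  0.0503] [-5.000e-04  1.000e-04  3.544e-01]
```

```bash
python3 -m crank '[[-0.46,-0.453,0.05,0,0,0.354,1],[-0.46,-0.453,0.05,0,0,0.354,1],[-0.46,-0.453,0.05,0,0,0.354,1],[-0.46,-0.453,0.05,0,0,0.354,1],[-0.46,-0.453,0.05,0,0,0.354,1]]'; python3 -c "
from h import *
go(491,7,200,140)"
```

```text
clock: 0.8
eef_pos: [319.4, 362.2, 230.9]
tcp_rot: [3.141, 0.0, 2.444]
contact_force: [1.7, 0.1, 0.4]
opening: 0.143
grasp_force: 0.0
t 0.8 pos [319.4 362.2 230.9] yaw 140.04 F [1.7 0.1 0.4] op 0.14
row [-0.3597 -0.162   0.0309] [0.0004 0.0001 0.0007]
```

```bash
python3 -m crank '[[-0.36,-0.162,0.03,0,0,0,1],[-0.36,-0.162,0.03,0,0,0,1],[-0.36,-0.162,0.03,0,0,0,1],[-0.36,-0.162,0.03,0,0,0,1],[-0.36,-0.162,0.03,0,0,0,1]]'; python3 -c "
from h import *
go(491,7,200,140)"
```

```text
clock: 1.3
eef_pos: [428.0, 137.6, 212.2]
tcp_rot: [3.141, 0.001, 2.444]
contact_force: [0.7, 0.8, 0.2]
opening: -0.001
grasp_force: 0.0
t 1.3 pos [428.  137.6 212.2] yaw 140.03 F [0.7 0.8 0.2] op -0.0
row [-0.1322 -0.0596  0.0123] [0.0009 0.0005 0.0005]
```

```bash
python3 -m crank '[[-0.125,-0.056,0.01,0,0,0,1],[-0.125,-0.056,0.01,0,0,0,1],[-0.125,-0.056,0.01,0,0,0,1],[-0.125,-0.056,0.08,0,0,0,1],[-0.125,-0.056,0.08,0,0,0,1]]'; python3 -c "
from h import *
go(489,5,97,140)
t=cam('top'); s=cam('scene')
A=cv2.resize(t['image'][125:245,250:380],(400,369),interpolation=cv2.INTER_CUBIC);B=cv2.resize(s['image'][165:275,230:350],(400,369),interpolation=cv2.INTER_CUBIC)
cv2.imwrite('pics/z1.png',np.hstack([A,B])[:,:,::-1])
print(proj(t,[r.sense()['eef_pos']]),proj(s,[r.sense()['eef_pos']-[0,0,19]]))
"
```

```text
clock: 1.8
eef_pos: [486.3, 14.8, 129.6]
tcp_rot: [-3.14, -0.002, 2.441]
contact_force: [-0.1, -0.4, 0.3]
opening: -0.0
grasp_force: 0.0
t 1.8 pos [486.3  14.8 129.6] yaw 139.86 F [-0.1 -0.4  0.3] op -0.0
row [-0.0085 -0.0057  0.0326] [-0.0015 -0.0016 -0.0024]
[[266.03916486 202.05828455]] [[249.69961307 193.13708213]]
```

View pics/z1.png

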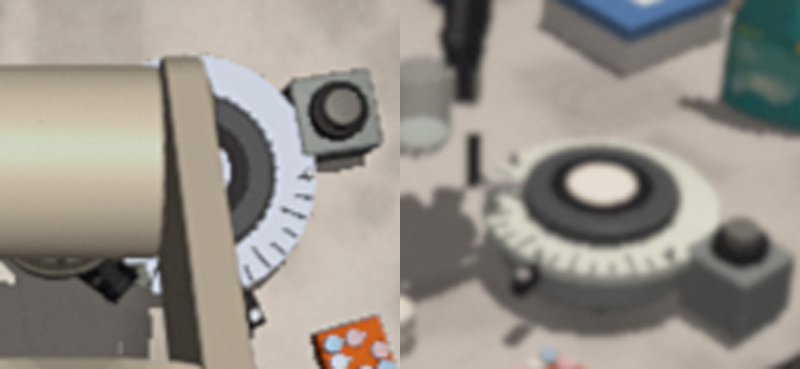

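The fingertip appears at (249.5,194.8) in scene and should project to (249.7,193.1), so the tool geometry agrees. The arm hides the peg in the top view. I'll descend beside the peg.

```bash
python3 -c "
from h import *
go(484.8,-0.9,98,139.9)
"; python3 -m crank '[[-0.009,-0.012,0.01,0,0,0,1],[-0.009,-0.012,0.025,0,0,0,1],[-0.009,-0.012,0.032,0,0,0,1],[-0.009,-0.012,0.032,0,0,0,1]]'; python3 -c "
from h import *
go(484.8,-0.9,98,139.9)
d=30.
for k in (2.5,5,7.5,10,12.5):
    a=np.radians(k);
    for d in(20.5,30): print(k,d,(100*(np.cos(a)-1)+d*np.sin(a)).round(2),(-100*np.sin(a)+d*(np.cos(a)-1)).round(2),-a.round(4))
"
```

```text
t 1.9 pos [485.1  15.7 129.5] yaw 139.96 F [-0.5 -0.  -0.1] op 0.0
row [-0.0106 -0.0128  0.0315] [-0.0037 -0.0041  0.0011]
clock: 2.3
eef_pos: [486.4, 1.5, 100.3]
tcp_rot: [-3.141, -0.0, 2.444]
contact_force: [-0.1, 0.3, 0.0]
opening: 0.001
grasp_force: 0.0
t 2.3 pos [486.4   1.5 100.3] yaw 140.05 F [-0.1  0.3  0. ] op 0.0
row [-0.0004 -0.0029  0.0023] [-0.0002 -0.0002  0.0026]
2.5 20.5 0.8 -4.38 -0.0436
2.5 30 1.21 -4.39 -0.0436
5 20.5 1.41 -8.79 -0.0873
5 30 2.23 -8.83 -0.0873
7.5 20.5 1.82 -13.23 -0.1309
7.5 30 3.06 -13.31 -0.1309
10 20.5 2.04 -17.68 -0.1745
10 30 3.69 -17.82 -0.1745
12.5 20.5 2.07 -22.13 -0.2182
12.5 30 4.12 -22.36 -0.2182
```

```bash
python3 -m crank '[[0,-0.003,0.001,0,0,0,1],[0,-0.006,0.002,0,0,0,1],[0,-0.009,0.002,0,0,0,1],[0,-0.011,0.002,0,0,0,1],[0,-0.0118,0.002,0,0,0,1]]'; python3 -c "
from h import *
go(541.8+100*np.cos(2.4417)+20.5*.644,-88.3+100*np.sin(2.4417)+20.5*.765,98,139.9)
s=cam('scene')
np.save('s1.npy',s['image'])
a,b=np.load('f0.npz')['s'][200:225,245:258],s['image'][200:225,245:258]
print(cv2.cvtColor(a,6)[8:16:2]); print(cv2.cvtColor(b,6)[8:16:2])
"
```

```text
clock: 2.8
eef_pos: [478.8, -7.9, 98.3]
tcp_rot: [3.141, 0.0, 2.443]
contact_force: [-0.2, 1.5, 1.0]
opening: -0.001
grasp_force: 0.5
t 2.8 pos [478.8  -7.9  98.3] yaw 140.0 F [-0.2  1.5  1. ] op -0.0
row [ 0.     -0.0004  0.0003] [0.0004 0.0003 0.0018]
[[175 179 177 168 140  92  47  40  83 131 166 176 178]
 [178 178 177 168 140  91  46  41  84 133 165 178 179]
 [179 179 177 167 140  92  48  44  83 132 164 177 178]
 [179 178 176 167 139  91  46  45  85 133 165 176 178]]
[[183 180 164 130  87  48  30  26  41  70 101 137 167]
 [186 185 178 162 127  79  40  39  64 104 141 166 179]
 [186 187 184 175 146  94  48  44  85 135 170 183 187]
 [187 186 183 175 145  95  49  44  87 137 173 185 185]]
```

```bash
python3 -m crank '[[0.0008,-0.0044,0,0,0,-0.0436,1],[0.0014,-0.0088,0,0,0,-0.0873,1],[0.0018,-0.0132,0,0,0,-0.1309,1],[0.002,-0.0177,0,0,0,-0.1745,1],[0.0021,-0.0221,0,0,0,-0.2182,1]]'; python3 -m crank '[[0.0008,-0.0044,0,0,0,-0.0436,1],[0.0014,-0.0088,0,0,0,-0.0873,1],[0.0018,-0.0132,0,0,0,-0.1309,1],[0.002,-0.0177,0,0,0,-0.1745,1],[0.0021,-0.0221,0,0,0,-0.2182,1]]'
python3 -c "
from h import *
s=r.sense(); a=s['tcp_rot'][2]; v=R.from_euler('z',-a).apply(s['eef_pos']-[541.8,-88.3,0]); print(np.degrees(a),v,s['contact_force'],s['eef_pos'])
s=cam('scene'); t=cam('top'); 
A=cv2.resize(t['image'][125:245,250:380],(400,369),interpolation=cv2.INTER_CUBIC);B=cv2.resize(s['image'][165:275,230:350],(400,369),interpolation=cv2.INTER_CUBIC)
cv2.imwrite('pics/z2.png',np.hstack([A,B])[:,:,::-1])
"
```

```text
clock: 3.35
eef_pos: [463.3, -23.4, 98.3]
tcp_rot: [3.141, 0.001, 2.664]
contact_force: [1.0, 1.1, 0.6]
opening: -0.0
grasp_force: 0.6
clock: 3.85
eef_pos: [451.3, -42.1, 98.2]
tcp_rot: [3.141, 0.001, 2.882]
contact_force: [2.0, 0.8, 0.3]
opening: 0.001
grasp_force: 0.6
165.12335174452897 [ 99.35160828 -21.40660753  98.24414164] [1.99924723 0.84358584 0.28095209] [451.27448752 -42.10350118  98.24414164]
```

View pics/z2.png

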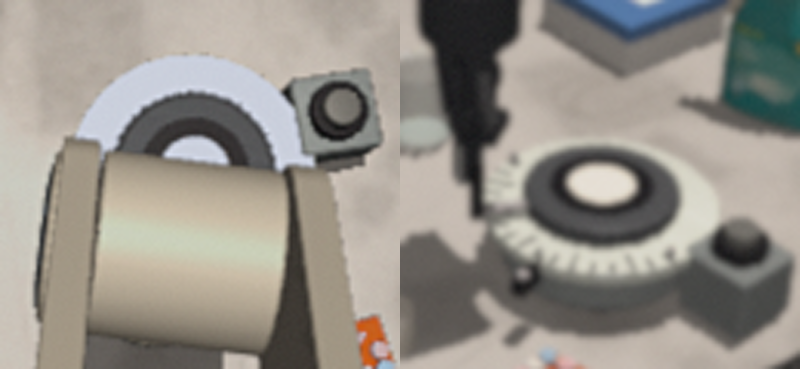

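The lever is moving with the tool (peg at about (478,195) in the scene crop) and the base hasn't shifted. I'll continue round the arc.

```bash
for i in 1; do python3 -m crank '[[0.0008,-0.0044,0,0,0,-0.0436,1],[0.0014,-0.0088,0,0,0,-0.0873,1],[0.0018,-0.0132,0,0,0,-0.1309,1],[0.002,-0.0177,0,0,0,-0.1745,1],[0.0021,-0.0221,0,0,0,-0.2182,1]]'; done
python3 -m crank '[[0.0008,-0.0044,0,0,0,-0.0436,1],[0.0014,-0.0088,0,0,0,-0.0873,1],[0.0018,-0.0132,0,0,0,-0.1309,1],[0.002,-0.0177,0,0,0,-0.1745,1],[0.0021,-0.0221,0,0,0,-0.2182,1]]'
python3 -m crank '[[0.0008,-0.0044,0,0,0,-0.0436,1],[0.0014,-0.0088,0,0,0,-0.0873,1],[0.0016,-0.011,0,0,0,-0.1091,1],[0.0016,-0.011,0,0,0,-0.1091,1]]'
python3 -c "
from h import *
s=r.sense(); a=s['tcp_rot'][2]; v=R.from_euler('z',-a).apply(s['eef_pos']-[541.8,-88.3,0]); print(np.degrees(a),v,s['contact_force'],s['eef_pos'])
s=cam('scene'); t=cam('top'); 
A=cv2.resize(t['image'][125:245,250:380],(400,369),interpolation=cv2.INTER_CUBIC);B=cv2.resize(s['image'][200:265,235:305],(400,369),interpolation=cv2.INTER_CUBIC)
cv2.imwrite('pics/z3.png',np.hstack([A,B])[:,:,::-1])
"
```

```text
clock: 4.45
eef_pos: [443.2, -62.7, 98.1]
tcp_rot: [3.141, 0.0, 3.099]
contact_force: [0.9, 2.2, 0.4]
opening: -0.002
grasp_force: 0.6
clock: 4.95
eef_pos: [440.0, -84.7, 98.0]
tcp_rot: [3.141, -0.0, -2.966]
contact_force: [-1.0, 0.7, 0.9]
opening: 0.0
grasp_force: 0.6
clock: 5.35
eef_pos: [440.5, -96.0, 98.0]
tcp_rot: [3.142, -0.0, -2.859]
contact_force: [0.5, 0.3, -0.2]
opening: -0.0
grasp_force: 0.0
-163.7813999824773 [ 99.45603494 -20.91889239  98.00532615] [ 0.54269169  0.32303222 -0.24230618] [440.45930444 -95.99196771  98.00532615]
```

View pics/z3.png

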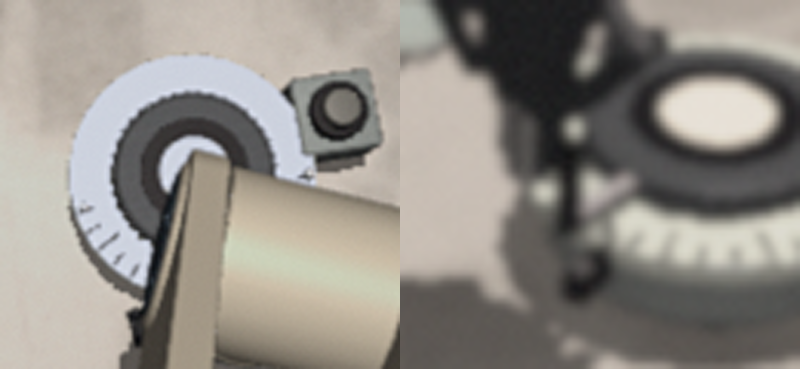

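The peg is close behind the tab, with about 9° to go. I'll push to roughly 2° short, then back off and measure in a clear view.

```bash
python3 -m crank '[[0.0008,-0.0044,0,0,0,-0.0436,1],[0.0014,-0.0088,0,0,0,-0.0873,1],[0.0018,-0.0123,0,0,0,-0.1222,1],[0.0018,-0.0123,0,0,0,-0.1222,1],[0.0018,-0.0123,0,0,0,-0.1222,1]]'
python3 -c "
from h import *
s=r.sense(); a=s['tcp_rot'][2]; v=R.from_euler('z',-a).apply(s['eef_pos']-[541.8,-88.3,0]); print(np.degrees(a)+360,v,s['qpos'])"
python3 -m crank '[[0,0.02,0,0,0,0,1],[0,0.06,0,0,0,0,1],[0,0.11,-0.02,0,0,0,1],[0,0.16,-0.05,0,0,0,1],[0,0.2,-0.05,0,0,0,1]]'
cat > meas.py <<'E'
from h import *
import sys
t=cam('top'); s=cam('scene')
A=cv2.resize(t['image'][135:245,260:385],(400,352),interpolation=cv2.INTER_CUBIC);B=cv2.resize(s['image'][195:275,240:331],(400,352),interpolation=cv2.INTER_CUBIC)
cv2.imwrite(f'pics/{sys.argv[1]}.png',np.hstack([A,B])[:,:,::-1])
g=cv2.cvtColor(t['image'],6)
m=max(cv2.findContours((g<110).astype(np.uint8)[155:207,282:342],cv2.RETR_EXTERNAL,cv2.CHAIN_APPROX_NONE)[0],key=cv2.contourArea).reshape(-1,2)+[282,155]
print('ring',cv2.minEnclosingCircle(onz(t,m,70)[:,:2].astype(np.float32)))
print(r.sense()['eef_pos'])
print(g[212:236,316:342])
E
python3 meas.py z4
```

```text
clock: 5.95
eef_pos: [442.2, -108.1, 98.0]
tcp_rot: [-3.142, 0.0, -2.737]
contact_force: [-0.5, 0.5, 0.3]
opening: 0.0
grasp_force: 0.0
203.1818621906989 [ 99.32590155 -20.95566828  98.02971956] [-2.43092653e-01  3.15673942e-01  2.11343412e+00 -2.81733413e-05
  7.12369168e-01 -2.21846748e+00]
clock: 6.45
eef_pos: [364.0, 76.2, 149.8]
tcp_rot: [-3.141, 0.004, -2.738]
contact_force: [1.9, 0.8, 0.3]
opening: 0.001
grasp_force: 0.0
ring ((541.622802734375, -87.85581970214844), 60.41396713256836)
[361.77044641  79.06244021 148.9612623 ]
[[197 159 154 208 210 207 173 140 202 202 190 190 203 162 135 204 209 208
  208 211 201 172 147 106 119 167]
 [204 163 136 205 210 209 177 116 161 201 200 200 206 180 129 175 209 210
  210 212 197 150 103 113 159 173]
 [208 169 133 208 209 208 200 152 137 203 199 190 191 201 160 147 207 214
  210 197 148 100 113 162 178 175]
 [208 170 134 207 210 208 209 172 136 199 202 192 190 205 175 117 178 195
  160 121  98 114 162 180 179 176]
 [207 174 123 190 209 207 210 198 158 157 201 198 181 187 201 170 148 126
   96  78 116 164 181 183 180 178]
 [208 172 106 166
[... 1354 characters left out ...]
72 123 109
   53  56 132 186 188 186 189 186]
 [170 170 169 168 168 171 173 153  84  81  85  86  91  89  62  25  42  44
   63 118 170 188 187 187 187 186]
 [169 169 169 168 169 171 176 152  93  87  90  89  87  92  74  36  61 121
  164 175 189 187 184 187 186 183]
 [169 168 167 167 170 170 176 169 157 160 162 144  91  87  86  80 122 177
  191 188 186 184 186 185 185 185]
 [168 167 168 168 171 172 174 177 179 180 184 160  90  85  86  89 135 189
  188 185 183 184 186 184 183 184]
 [168 168 168 167 169 171 175 176 177 181 183 161  93  80  85  93 135 185
  188 183 182 182 183 182 183 183]
 [168 166 168 167 170 174 176 177 179 179 181 175 140  95 125 164 174 184
  184 184 182 183 182 183 184 182]]
```

View pics/z4.png

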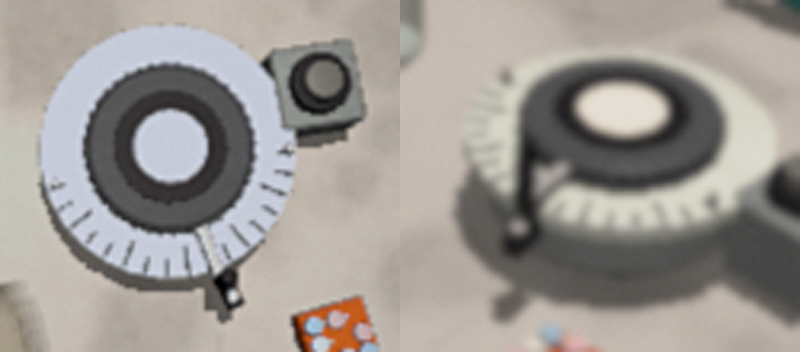

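The base hasn't moved. The peg at about (330,222) now nearly overlaps the tab, whose screw is at (332.4,227). I'll work out the remaining angle from the arm line and the projections.

```bash
python3 - <<'E'
from h import *
t=cam('top'); g=cv2.cvtColor(t['image'],6); F=np.load('f0.npz')['t']; f0=cv2.cvtColor(F,6)
print('peg0'); print(f0[206:226,276:292])
C=np.array([541.6,-87.9])
for a in(202,203,204,205.5,207):
    u=np.array([np.cos(np.radians(a)),np.sin(np.radians(a))])
    print(a,'top',proj(t,[*(C+100*u),104]).round(2),'arm80',proj(t,[*(C+80*u),66]).round(2),'tab',proj(t,[*(C+109*u),57]).round(2),proj(t,[*(C+117*u),59]).round(2))
a=139.9;u=np.array([np.cos(np.radians(a)),np.sin(np.radians(a))]);print('peg0 pred',proj(t,[*(C+100*u),104]),proj(t,[*(C+100*u),66]))
# arm: sample brightness along arcs at z=66 in both frames
def prof(im,rad,lo,hi):
    A=np.arange(lo,hi,.5); P=np.c_[C[0]+rad*np.cos(np.radians(A)),C[1]+rad*np.sin(np.radians(A)),np.full(len(A),66.)]
    uv=proj(t,P).astype(np.float32); return A,cv2.remap(im.astype(np.float32),uv[:,0].reshape(1,-1),uv[:,1].reshape(1,-1),cv2.INTER_CUBIC)[0]
for rad in(66,72,78,84):
    A,p=prof(t['image'][...,2]-0.,rad,194,212); A,q=prof(F[...,2]-0.,rad,194,212); print(rad,'now-before',(p-q).round(0).astype(int))
for rad in(66,72,78,84):
    A,p=prof(F[...,2]-0.,rad,131,149); A,q=prof(t['image'][...,2]-0.,rad,131,149); print(rad,'before-now',(p-q).round(0).astype(int))
E
```

```text
peg0
[[164  94  79  84 110 146 164 189 206 205 204 196 192 202 202 187]
 [182 145  92  81  86 112 167 208 209 204 200 197 200 201 190 156]
 [189 183 144  89  82  90 128 180 208 200 193 201 203 197 169 145]
 [189 189 163  95  82  84  90 123 164 185 200 206 201 175 152 184]
 [186 189 181 145  94  79  60  58  86 111 162 202 180 156 185 203]
 [186 189 189 183 149  85  42  41  43  48  97 141 155 187 203 205]
 [187 185 188 192 176 110  38  46  48  36  55 125 190 208 208 205]
 [186 185 186 188 163  81  24  43  45  36  47  97 155 192 208 206]
 [185 185 187 188 162  80  14  21  29  29  57  80  98 135 178 196]
 [185 185 185 188 182 139  48   6  14  49  82  88  86  90 116 147]
 [184 185 184 188 190 182 138  60  52  82  90  90  85  84  84  94]
 [185 185 185 186 186 189 163  86  80  88  88  88  85  87  86  82]
 [183 184 183 183 168 131 117  89  85  90  93  91  90  83  84  84]
 [183 185 185 186 160  90  87  87  87 125 168 168 144  94  90  91]
 [185 183 184 188 161  89  84  86  88 137 190 193 180 166 164 143]
 [183 183 185 185 159  88  85  86  87 135 188 188 185 185 187 179]
 [184 183 184 184 161  
[... 1355 characters left out ...]
  4   3   3   2   4   6   6   6   5   5   4   4   4   5]
66 before-now [ -3  -3  -5  -5  -7  -9 -14 -21 -30 -36 -37 -34 -27 -19 -13 -10  -9 -10
 -15 -24 -34 -43 -52 -56 -52 -42 -31 -19 -10  -5  -2  -1  -1  -2  -3  -4]
72 before-now [ -3  -3  -3  -3  -4  -5  -8 -14 -20 -25 -25 -22 -15 -10  -7  -6  -8 -11
 -17 -25 -36 -49 -61 -69 -69 -61 -46 -28 -15  -6  -2   0   0  -2  -4  -6]
78 before-now [ -4  -4  -4  -4  -4  -5  -8 -15 -22 -28 -30 -29 -25 -17  -8   1  12  20
  24  18  -1 -27 -54 -67 -67 -54 -36 -19  -9  -3  -2  -2  -2  -2  -2  -3]
84 before-now [ -5  -5  -5  -5  -5  -5  -6  -5  -5  -7 -12 -16 -17 -12   1  18  41  61
  71  60  29  -9 -40 -55 -51 -34 -18  -9  -4  -3  -4  -5  -4  -4  -3  -3]
```

```bash
cat >> h.py <<'E'
def gop(a,d,z,rad=99.4):
    th=np.radians(a); u=np.array([np.cos(th),np.sin(th)]); w=np.array([u[1],-u[0]])
    p=np.array([541.8,-88.3])+rad*u+d*w
    s=r.sense(); v=R.from_euler('z',-s['tcp_rot'][2]).apply(s['eef_pos']-[541.8,-88.3,0]); print('yaw',np.degrees(s['tcp_rot'][2])%360,'polar',v.round(2)); go(*p,z,a)
E
python3 -c "
from h import *
gop(205.4,38,140)"
```

```text
yaw 203.55808991376605 polar [  98.   -223.29  148.57]
t 6.6 pos [362.7  77.2 148.6] yaw -156.44 F [-0.2  0.2 -0.5] op 0.0
row [ 0.0026 -0.1885  0.0086] [-0.0002  0.0015 -0.0321]
```

```bash
python3 -m crank '[[0.0026,-0.045,0.008,0,0,-0.03,1],[0.0026,-0.09,0.008,0,0,-0.032,1],[0.0026,-0.13,0.008,0,0,-0.032,1],[0.0026,-0.165,0.03,0,0,-0.032,1],[0.0026,-0.18,0.05,0,0,-0.032,1]]'; python3 -c "
from h import *
gop(205.4,20.9,98)"
```

```text
clock: 7.1
eef_pos: [434.1, -95.6, 97.5]
tcp_rot: [-3.139, 0.002, -2.707]
contact_force: [-0.1, 0.2, -1.0]
opening: 0.001
grasp_force: 0.0
yaw 204.879398358697 polar [100.76 -38.66  97.51]
t 7.1 pos [434.1 -95.6  97.5] yaw -155.12 F [-0.1  0.2 -1. ] op 0.0
row [-0.0012 -0.0187 -0.0004] [-0.0023  0.0021 -0.0091]
```

```bash
python3 -m crank '[[-0.001,-0.004,0,0,0,-0.005,1],[-0.001,-0.007,0,0,0,-0.005,1],[-0.001,-0.009,0,0,0,-0.005,1],[-0.001,-0.009,0,0,0,-0.005,1]]'; python3 -c "
from h import *
gop(205.4,20.9,98)"
```

```text
clock: 7.5
eef_pos: [437.3, -99.2, 98.7]
tcp_rot: [-3.141, 0.001, -2.698]
contact_force: [-0.5, -0.0, 0.5]
opening: 0.003
grasp_force: 0.0
yaw 205.41357483328022 polar [ 99.09 -35.04  98.7 ]
t 7.5 pos [437.3 -99.2  98.7] yaw -154.59 F [-0.5 -0.   0.5] op 0.0
row [ 0.0003 -0.0141  0.0007] [-0.0007  0.0009  0.0002]
```

```bash
python3 -m crank '[[0,-0.004,0,0,0,0,1],[0,-0.008,0,0,0,0,1],[0,-0.011,0,0,0,0,1],[0,-0.0125,0,0,0,0,1],[0,-0.0125,0,0,0,0,1]]'; python3 -c "
from h import *
gop(205.4,20.9,98)"
```

```text
clock: 8.0
eef_pos: [442.4, -110.8, 98.0]
tcp_rot: [-3.142, 0.0, -2.698]
contact_force: [1.2, -1.4, -0.2]
opening: -0.002
grasp_force: 0.0
yaw 205.38926710737016 polar [ 99.41 -22.31  97.99]
t 8.0 pos [ 442.4 -110.8   98. ] yaw -154.61 F [ 1.2 -1.4 -0.2] op -0.0
row [-0.     -0.0014 -0.    ] [-0.0001  0.0001 -0.0002]
```

Now the last 1.4 mm, a short hold, then retreat and check.

```bash
python3 -m crank '[[0,-0.0007,0,0,0,0,1],[0,-0.0014,0,0,0,0,1],[0,-0.0014,0,0,0,0,1],[0,-0.0014,0,0,0,0,1]]'; python3 -c "
from h import *
gop(205.4,20.9,98)"
python3 -m crank '[[0,0.02,0,0,0,0,1],[0,0.06,0,0,0,0,1],[0,0.11,-0.02,0,0,0,1],[0,0.16,-0.05,0,0,0,1],[0,0.2,-0.05,0,0,0,1]]'
python3 meas.py z5; python3 - <<'E'
from h import *
t=cam('top');F=np.load('f0.npz')['t'];C=np.array([541.6,-87.9])
for rad in(66,72,78):
    A=np.arange(198,213,.5); uv=proj(t,np.c_[C[0]+rad*np.cos(np.radians(A)),C[1]+rad*np.sin(np.radians(A)),np.full(len(A),66.)]).astype(np.float32)
    p,q=[cv2.remap(i[...,2].astype(np.float32),uv[:,:1].T,uv[:,1:].T,cv2.INTER_CUBIC)[0] for i in(t['image'],F)]; print(rad,(p-q).round().astype(int))
E
```

```text
clock: 8.4
eef_pos: [442.8, -111.9, 97.9]
tcp_rot: [3.142, -0.0, -2.698]
contact_force: [-0.6, 0.3, 0.5]
opening: 0.002
grasp_force: 0.3
yaw 205.40179385056973 polar [ 99.53 -21.15  97.91]
t 8.4 pos [ 442.8 -111.9   97.9] yaw -154.6 F [-0.6  0.3  0.5] op 0.0
row [-0.0001 -0.0002 -0.0001] [ 0.0001 -0.0001  0.    ]
clock: 8.9
eef_pos: [358.1, 69.2, 149.7]
tcp_rot: [-3.14, 0.004, -2.699]
contact_force: [1.8, 0.7, -0.7]
opening: -0.001
grasp_force: 0.0
ring ((540.8231811523438, -87.32635498046875), 60.862945556640625)
[355.55803515  71.96998597 148.75712079]
[[197 159 154 205 207 208 210 176 142 197 203 195 186 159 135 205 209 208
  209 210 198 171 147 108 120 167]
 [203 161 137 205 209 205 209 191 142 163 204 199 184 151 128 174 207 210
  209 212 197 150 102 114 158 174]
 [208 169 133 207 209 207 208 186 122 136 204 203 191 180 156 147 208 212
  210 194 150 100 113 161 176 175]
 [206 170 131 208 209 206 208 184 112  89 162 204 197 181 139 114 177 197
  159 120  97 114 162 181 179 176]
 [209 172 122 188 209 208 209 204 156  70 137 203 201 192 182 166 149 128
   97  79 116 163 178 180 179
[... 1755 characters left out ...]
 167 167 168 168 172 172 175 178 179 182 159  90  85  86  88 134 188
  188 183 184 184 184 182 183 184]
 [167 167 166 168 169 173 174 175 176 178 181 158  92  80  86  94 135 183
  185 183 183 182 183 183 182 183]
 [167 165 166 167 170 173 176 176 179 179 180 175 140  96 123 163 171 186
  183 182 181 181 182 182 183 182]]
66 [  1 -10 -24 -38 -55 -69 -78 -79 -72 -58 -43 -27 -16  -8  -7  -9 -14 -18
 -21 -23 -22 -20 -15  -8  -1   4   9  10   9   8]
72 [  8   3  -6 -16 -30 -45 -62 -72 -74 -64 -47 -29 -12  -4  -4  -8 -11 -11
 -11 -11 -10  -8  -5   0   4   8  10   9   6   5]
78 [ 13  12   2 -11 -30 -47 -61 -68 -68 -58 -41 -23 -10  -8 -12 -18 -22 -23
 -23 -21 -16  -9  -2   4   7   6   5   5   5   6]
```

View pics/z5.png

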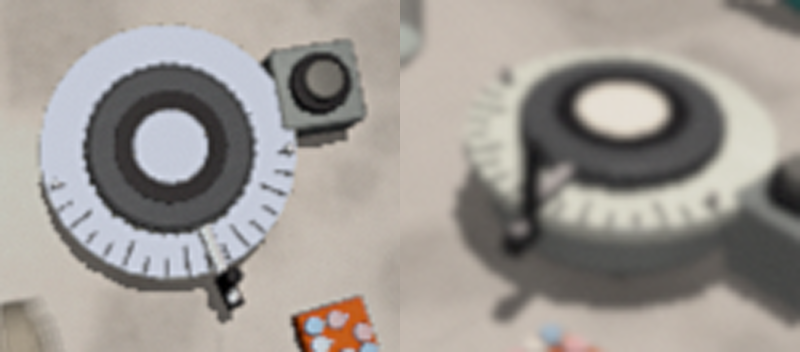

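The peg now stands over the tab: disc at about (333,220.4) in top, arm at about 205° against the tab's 205.3°. The base hasn't moved. Next is the button at about (592.7,-197.7).

```bash
python3 -c "
from h import *
go(592.7,-197.7,160,205.4)"
```

```text
t 9.05 pos [356.7  70.2 148.5] yaw -154.27 F [ 0.6  0.3 -0.1] op -0.0
row [-0.0962 -0.3438 -0.0113] [-0.0003  0.0015  0.0058]
```

```bash
python3 -m crank '[[0,0,-0.03,0,0,0,1],[-0.096,-0.344,-0.03,0,0,0,1],[-0.096,-0.344,-0.03,0,0,0,1],[-0.096,-0.344,-0.03,0,0,0,1],[-0.096,-0.344,-0.03,0,0,0,1]]'; python3 -c "
from h import *
go(592.7,-197.7,150,205.4)"
```

```text
clock: 9.55
eef_pos: [489.8, -86.3, 177.5]
tcp_rot: [-3.141, 0.0, -2.7]
contact_force: [-0.2, 0.9, -0.2]
opening: -0.001
grasp_force: 0.0
t 9.55 pos [489.8 -86.3 177.5] yaw -154.68 F [-0.2  0.9 -0.2] op -0.0
row [-0.0454 -0.1446  0.0276] [-0.0004  0.0001 -0.0014]
```

```bash
python3 -m crank '[[-0.044,-0.14,0,0,0,0,1],[-0.044,-0.14,0,0,0,0,1],[-0.044,-0.14,0.0,0,0,0,1],[-0.044,-0.14,0.04,0,0,0,1],[-0.044,-0.14,0.06,0,0,0,1]]'; python3 -c "
from h import *
go(592.7,-197.7,97,205.4)"
```

```text
clock: 10.05
eef_pos: [587.9, -193.6, 114.7]
tcp_rot: [3.141, -0.002, -2.702]
contact_force: [-0.9, 0.4, -0.5]
opening: -0.001
grasp_force: 0.0
t 10.05 pos [ 587.9 -193.6  114.7] yaw -154.79 F [-0.9  0.4 -0.5] op -0.0
row [-0.0027 -0.0058  0.0177] [ 0.0011 -0.0016 -0.0033]
```

```bash
python3 -m crank '[[-0.0025,-0.0055,0.005,0,0,0,1],[-0.0025,-0.0055,0.012,0,0,0,1],[-0.0025,-0.0055,0.016,0,0,0,1],[-0.0025,-0.0055,0.016,0,0,0,1],[-0.0025,-0.0055,0.016,0,0,0,1]]'; python3 -c "
from h import *
go(592.7,-197.7,90,205.4)
s=cam('scene');b=s['image'][190:280,280:390]
cv2.imwrite('pics/z6.png',cv2.resize(b,(660,540),interpolation=cv2.INTER_CUBIC)[:,:,::-1])"
```

```text
clock: 10.55
eef_pos: [593.5, -194.5, 102.7]
tcp_rot: [-3.141, 0.001, -2.698]
contact_force: [-0.5, -0.2, -0.5]
opening: -0.004
grasp_force: 0.0
t 10.55 pos [ 593.5 -194.5  102.7] yaw -154.58 F [-0.5 -0.2 -0.5] op -0.0
row [ 0.0021 -0.0026  0.0127] [-0.0009  0.0009  0.0003]
```

View pics/z6.png

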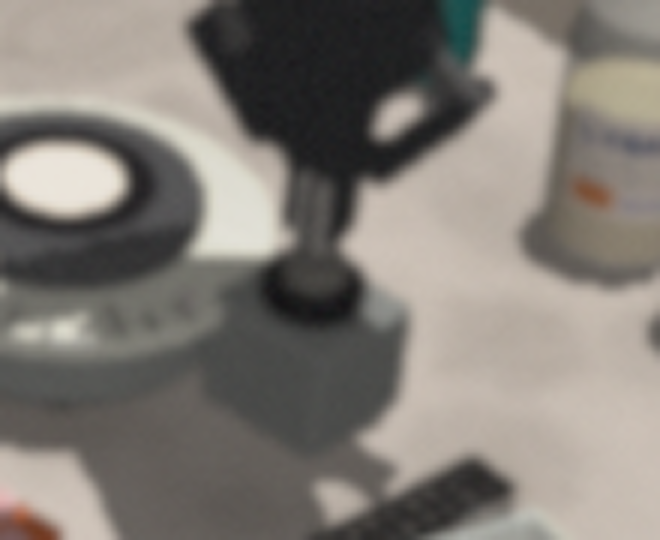

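The tips, at about (315,255) in the crop, sit just above the grey button cap at (312,278). I'll press down slowly.

```bash
python3 -m crank '[[0.002,-0.0025,0.003,0,0,0,1],[0.002,-0.0025,0.006,0,0,0,1],[0.002,-0.0025,0.009,0,0,0,1],[0.002,-0.0025,0.011,0,0,0,1],[0.002,-0.0025,0.011,0,0,0,1]]'; python3 -m crank '[[0,0,0.001,0,0,0,1],[0,0,0.002,0,0,0,1],[0,0,0.002,0,0,0,1]]'; python3 -m crank '[[0,0,0.001,0,0,0,1],[0,0,0.002,0,0,0,1],[0,0,0.002,0,0,0,1]]'
```

```text
clock: 11.1
eef_pos: [592.7, -197.8, 91.1]
tcp_rot: [-3.141, 0.0, -2.698]
contact_force: [-1.5, -1.8, 4.1]
opening: -0.003
grasp_force: 2.2
clock: 11.4
eef_pos: [592.9, -198.6, 90.0]
tcp_rot: [-3.14, 0.0, -2.698]
contact_force: [-2.7, -3.6, 11.6]
opening: 0.002
grasp_force: 6.0
clock: 11.7
eef_pos: [593.2, -199.4, 88.7]
tcp_rot: [-3.138, 0.001, -2.698]
contact_force: [-4.2, -8.6, 16.0]
opening: -0.004
grasp_force: 8.0
```

```bash
python3 -m crank '[[0,0,-0.002,0,0,0,1],[0,0,-0.004,0,0,0,1],[0,0,-0.004,0,0,0,1]]' | sed -n '2p;4p'; python3 -m crank '[[0,0,-0.002,0,0,0,1],[0,0,-0.002,0,0,0,1]]'| sed -n '2p;4p'; python3 -m crank '[[0,0,-0.002,0,0,0,1],[0,0,-0.002,0,0,0,1]]'| sed -n '2p;4p'; python3 -m crank '[[0,0,-0.002,0,0,0,1],[0,0,-0.002,0,0,0,1]]'| sed -n '2p;4p'; python3 -m crank '[[0,0,-0.02,0,0,0,1],[0,0,-0.05,0,0,0,1],[0,0,-0.09,0,0,0,1]]'| sed -n '2p;4p'
```

```text
eef_pos: [592.6, -197.8, 91.3]
contact_force: [-0.1, -1.4, 3.5]
eef_pos: [592.6, -197.7, 93.0]
contact_force: [0.4, -3.2, 2.9]
eef_pos: [592.4, -197.5, 94.9]
contact_force: [1.6, -1.5, 1.4]
eef_pos: [592.2, -197.3, 96.8]
contact_force: [0.7, -0.5, 0.6]
eef_pos: [590.6, -196.7, 185.7]
contact_force: [0.1, -0.9, 0.5]
```

The force on release behaves like a spring (3.5, 2.9, 1.4, 0.6 N), and the press bottomed out at 16 N, so the button went fully down and came back. I'll retreat and check.

```bash
python3 -m crank '[[0.096,0.344,0,0,0,0,1],[0.096,0.344,0,0,0,0,1],[0.096,0.344,0,0,0,0,1],[0.096,0.344,0,0,0,0,1],[0.096,0.344,0,0,0,0,1]]' | sed -n 2p; python3 -m crank '[[0.04,0.2,0,0,0,0,1],[0.04,0.2,0,0,0,0,1],[0.04,0.2,0,0,0,0,1],[0.04,0.2,0,0,0,0,1],[0.04,0.2,0,0,0,0,1]]' | sed -n 2p
python3 meas.py z7 | sed -n '1,2p;9,14p'; python3 - <<'E'
from h import *
t=cam('top'); F=np.load('f0.npz')['t']
d=cv2.absdiff(cv2.cvtColor(t['image'],6),cv2.cvtColor(F,6))
print('console',d[150:185,345:375].max(),'jars',d[255:275,268:325].max(),'rack',d[225:290,350:395].max(),'tube',d[155:205,388:412].max(),'beaker',d[175:215,198:232].max())
C=np.array([541.6,-87.9])
for rad in(66,72,78):
    A=np.arange(201,209,.5); uv=proj(t,np.c_[C[0]+rad*np.cos(np.radians(A)),C[1]+rad*np.sin(np.radians(A)),np.full(len(A),66.)]).astype(np.float32)
    p,q=[cv2.remap(i[...,2].astype(np.float32),uv[:,:1].T,uv[:,1:].T,cv2.INTER_CUBIC)[0] for i in(t['image'],F)]; print(rad,(p-q).round().astype(int))
E
```

```text
eef_pos: [426.2, -7.6, 186.5]
eef_pos: [302.5, 157.6, 186.5]
ring ((540.8231811523438, -87.32635498046875), 60.862945556640625)
[305.33509299 155.56878271 186.75848008]
 [208 173 134 207 210 209 208 185 112  90 163 206 198 182 140 114 179 197
  161 121  97 114 163 181 179 176]
 [209 174 124 189 210 209 209 204 156  71 138 204 202 193 183 168 150 127
   96  81 117 165 180 181 181 180]
 [209 173 105 167 208 208 209 211 177  85 112 166 204 204 186 135 108  83
   85 119 169 182 181 180 181 179]
console 19 jars 8 rack 8 tube 7 beaker 8
66 [-77 -78 -71 -57 -43 -27 -16  -8  -6  -9 -13 -17 -21 -23 -23 -21]
72 [-61 -72 -74 -64 -47 -28 -11  -4  -4  -8 -12 -12 -11  -9  -7  -5]
78 [-61 -68 -67 -57 -40 -21  -8  -5  -9 -16 -20 -22 -22 -19 -15  -8]
```

View pics/z7.png

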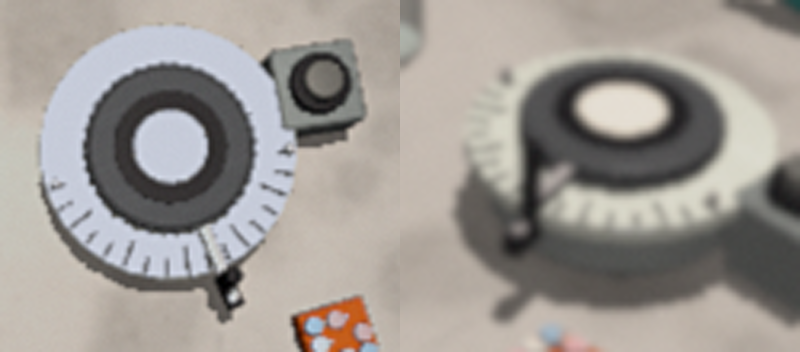

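The base, console, button and bystanders are unchanged. The lever still lies over the tab: peg at (333,220), screw at (332.4,227). I'm handing in.

```bash
python3 -c "
from rig import sign_off
print(sign_off())"
```

```text
the job is handed in; nothing more can be done
None
```

I pushed the lever round to the index tab (aligned to within about half a degree by camera), then pressed the lamp button fully down and let it go; the base, index tab and bystanders showed no movement, and the job is handed in.

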